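# Probe the board, then close the split housing and hold it shut

### The arm

A 6-joint arm with a two-finger parallel gripper is mounted at the origin on a cart in front of the work surface, level with it; the furniture and walls round the work are solid. World frame = base frame: x ahead of the robot, y to its left, z up, the work surface at z = 0. Lengths are in m, angles in rad, forces in N, time in s.
With the tool pointing down it reaches from about 0.375 to 0.975 m from the base axis. Payload 3.8 kg.
Tool frame: the origin (TCP) lies at the very end of the fingers, on their centre line; the grasp point (between the pads) lies 19 mm behind it; z points along the fingers, y is the line along which they close (so a half turn about z gives the same grasp; the last joint's range is limited). The gripper opens to 85 mm and grips with 20 to 120 N. Pads are 22 mm wide; open, the fingers measure 114 mm over their backs; the gripper's body (76 mm by 85 mm) begins 54 mm behind the grasp point. The pads swing forward as they close: fully open they stand 13 mm farther back than shut.
Start: joints at [1.081, 0.264, 1.604, -0, 1.274, -0.037], TCP at [0.295, 0.607, 0.231] pointing down, gripper open.
Joint ranges: [-2.63, 2.63], [-0.94, 2.18], [0.31, 2.57], [-1.31, 4.45], [0, 2.66], [-2.55, 2.55]. Speed limits (rad/s): [2.57, 2.57, 3.14, 3.14, 3.14, 3.14].

### API

Orientations are given as a unit quaternion [w, x, y, z].
In Python, from workcell import readout, vision, ticket, spotter gives the robot as it stands. The module is installed in compiled form; this text tells all that it offers.
- The arm moves only by the tool move_arm, never from a script. Its argument "increments" is a list of rows, each an object of numbers: "gripper": the closure, from -1 (fully open) to 1 (shut); "tx", "ty", "tz": the shift along the tool's x, y, z in mm; "wx", "wy", "wz": the turn, a rotation vector about the tool's x, y, z in rad. In form: [{"gripper": .., "tx": .., "ty": .., "tz": .., "wx": .., "wy": .., "wz": ..}, ...]. A call has 1 to 12 rows; each row is the pose to reach, as a shift and turn from the pose commanded when the call began, along the tool's axes at that moment; what a row does not reach only later rows make up. A row lasts 1/12 s, in which the tool goes at most 41.7 mm and 7.16 degrees, less where a joint would pass 70% of its speed; a pose out of reach is approached as far as the arm can. A call with a gripper value outside its range is refused whole. The fingers move at their own pace and stop on an object; "force" is the grip in N (left out, the last holds). Time passes only in rows, so rows that repeat a pose let the fingers close. It gives the time, the measured TCP pose, the force, the opening and the grip force at its end, in the units of the state.
- readout.observe(): the state, without advancing time (a new reading comes with each control period).
- vision.camera(name): name is "scene" or "top" or "wrist"; returns (picture, depth): 384x512x3 uint8, red, green, blue; 384x512 float32, m along the optical axis (not along the pixel's ray), 0 where there is no reading.
- vision.camera_params(name): a dict with "K" (3x3 intrinsics, pixels), "distortion" ([k1, k2, p1, p2, k3] as OpenCV has them; the pictures are not rectified), "T" (4x4, takes a point from camera to world coordinates); the wrist camera has in their place "T_tool_cam" (4x4, takes a point from camera to tool coordinates, whose origin is the TCP and whose axes are the flange's). Camera axes: x right, y down, z forward; pixel columns grow to the right and rows downward; lengths in m; the calibration is good to about 2 mm. A picture is of the moment at which its call begins: read the wrist's pose just before it. camera_params takes no time and is no camera call.
- ticket.hand_in(): hands the job in; it is judged then, once.
Trained networks look in the newest picture that a camera, given by its name, has taken for a name from the list of things; names that differ only in an ending like _2 or _b are one class to them, and where a whole thing is asked for, a point or a joint stands for the part that bears it (a point fixed in the world has none). Each returns a list of dicts, best first, with "confidence" (0 to 1); they miss things now and then, are a little off and sometimes report something else, mostly with a low value. They report only what shows in the picture. A call takes as long as a camera call.
- spotter.trace(camera, thing): "region" (384x512 bool, what is visible of it) and "location" ([column, row] in pixels, amid what is visible of it).
The state is a dict: "time_s": time; "qpos": joint angles; "qd": joint speeds; "effort": joint torques, N m; "tcp_pos": TCP position; "ee_rot": TCP orientation; "force": force on the tool from outside, world axes, zero at the start; "wrist_torque": the same for the moment, N m; "grip_width": finger opening in m; "finger_force": force on a finger pad.
Only numpy, scipy, OpenCV 4.12 (cv2) and the standard library are available. Lean on these libraries where they do the work, as an engineer would, in place of code of your own. Each camera call takes 0.05 s, during which the arm holds its last target. There are 200 camera calls.

### The job

Take the test probe out of its holder and touch its tip lightly to the round test point on the circuit board in the lower half of the split housing, then to the square one, and put the probe back in its holder. Then fit the loose upper half onto the lower half's two dowels, thick dowel in the wide bore, press it fully home against the spring plunger, and finish while still holding it pressed shut, because it springs open when let go. Leave the other things on the bench alone.

Things in the scene. Friction and masses are not known exactly. Their poses are not given: they have to be found in the camera images.
- lower_half: Lower half of the housing, fixed on the bench: aluminium block 90 (x) x 130 (y) x 26 mm; its central pocket, 64 x 68 mm, open above, holds a grey circuit board. Origin: centre of the underside, z up. Two steel dowels stand 15 mm above its top face at x = 0: thick (12 mm) at y = +50 mm, thin (8 mm) at y = -50 mm; the top 4 mm of each tapers by 2.5 mm a side
- seat (a point): Centre of the lower half's top (parting) face, 26 mm above the bench, axes as lower_half. The underside of the upper half lies on this plane when shut
- thick_dowel (a point): Foot of the thick 12 mm dowel, on the parting face
- thin_dowel (a point): Foot of the thin 8 mm dowel, on the parting face
- plunger (a joint): Travel (m) of the spring plunger, a steel pin 14 mm wide in the centre of the pocket; its top stands 5 mm above the parting face when free (0). Pushed straight down: 0.005 when the housing is shut. It pushes back with 5 N at first, 10 N when shut, and lifts a resting upper half about 5 mm
- round_point: Round test point: brass disc, 12 mm diameter, 3 mm high, on the board; origin at the centre of its underside
- round_pt (a point): Centre of the top of the round test point, 18 mm above the bench (8 mm below the parting face), 22 mm from the plunger axis on the thick dowel's side
- square_point: Square test point: brass square, 12 x 12 x 3 mm, on the board; origin at the centre of its underside
- square_pt (a point): Centre of the top of the square test point, 18 mm above the bench, 22 mm from the plunger axis on the thin dowel's side
- upper_half: Upper half, loose, 0.25 kg, flat on the bench, right way up: aluminium plate 90 (x) x 130 (y) x 18 mm. Origin: centre of the underside, z up. Central grey grip block 52 (x) x 26 (y) mm, z = 18 to 52 mm, held across y from above. Through bores at x = 0: wide (14 mm) at y = +50 mm, narrow (10 mm) at y = -50 mm, chamfered 2 mm. Shut, its origin and axes coincide with seat
- thick_bore (a point): Centre of the lower mouth of the wide 14 mm bore, for the thick dowel
- thin_bore (a point): Centre of the lower mouth of the narrow 10 mm bore, for the thin dowel
- probe: Test probe, upright, rigid, 102 mm long, 60 g. Origin at its tip, z up along it. Steel needle 5 mm thick up to z = 22 mm, barrel 16 mm thick up to 50 mm, collar 28 mm wide up to 55 mm, then a black round grip 18 mm in diameter up to 102 mm, held from above at about z = 79 mm. In the holder its origin is 4 mm above the bench; lift it 60 mm or more to clear it
- probe_tip (a point): Tip of the probe needle, 3 mm wide
- holder: Probe holder, fixed: grey plastic block 60 x 60 x 54 mm with a vertical through bore 20 mm in diameter in its middle, chamfered 3 mm. Origin: centre of its underside, on the bench. The probe hangs in it with its collar on the top face. Tall fixed bottles stand on the left of the bench beyond x = 0.52, y > 0.22 m (world): carry things clear of them
- marker: Black marker pen lying flat, 140 mm long; stands by, to be left alone. Origin: centre of the underside
- forceps: Steel forceps lying flat, 126 mm; stands by, to be left alone. Origin: centre of the underside
- slide_box: Flat box of slides, 70 x 100 x 24 mm; stands by, to be left alone. Origin: centre of the underside
- tape_roll: Roll of tape, 63 mm wide, 18 mm high; stands by, to be left alone. Origin: centre of the underside
- microtube_block: Cooling block with rows of holes, 50 x 70 x 30 mm; stands by, to be left alone. Origin: centre of the underside
- stapler: Stapler, 102 mm long; stands by, to be left alone. Origin: centre of the underside
- dropper_bottle: Small dropper bottle, 34 mm wide, 62 mm high; stands by, to be left alone. Origin: centre of the underside

How it is judged:
On the way, in this order (a step that is already met when the one before it is completed fails the run):
1. the held probe's tip touches the round test point (contact force between probe and round_point above 0.5 N and distance between probe_tip and round_pt below 0.008 m and contact force between the fingers and probe above 1 N), for 0.1 s.
2. the held probe's tip touches the square test point (contact force between probe and square_point above 0.5 N and distance between probe_tip and square_pt below 0.008 m and contact force between the fingers and probe above 1 N), for 0.1 s.
3. the probe is back in its holder and let go (horizontal distance between probe and holder below 0.006 m and z of probe in the frame of holder below 0.009 m and angle between probe's own z axis and vertical below 0.1 rad and contact force between the fingers and probe below 0.1 N), for 0.2 s.
At the end, for the whole second after the job is handed in: Upper half held by the fingers (over 3 N), at rest and level (0.03 rad) on both dowels: bores within 3 mm of the dowel axes, underside within 1.8 mm of the parting face, plunger in by over 3.2 mm. Probe released in its holder, upright, within 6 mm of its axis, collar within 5 mm of its top (all of step 3 and z of upper_half in the frame of seat between -0.003 and 0.0018 m and horizontal distance between thick_bore and thick_dowel below 0.003 m and horizontal distance between thin_bore and thin_dowel below 0.003 m and angle between upper_half's own z axis and vertical below 0.03 rad and value of joint plunger above 0.0032 m and contact force between the fingers and upper_half above 3 N and linear speed of upper_half below 0.02 m/s); the arm keeps its last pose, push and grip.
It fails at once if a bystander (marker, forceps, slide box, tape roll, cooling block, stapler or bottle) is moved by more than 30 mm (distance of any of marker, forceps, slide_box, tape_roll, microtube_block, stapler, dropper_bottle from where it was at the start of the episode above 0.03 m).
It fails at once if a test point is hit with more than 45 N (contact force between probe and round_point above 45 N or contact force between probe and square_point above 45 N).
It also fails if it takes over 72 s, if anything falls off the work surface, if the arm or the gripper's body presses on something with over 40 N, if the wrist force passes 120 N, or if a joint passes its speed limit or range.

## Working session

There is one attempt and no reset: what is moved stays moved. The work goes in short steps, Python scripts to look and compute and a tool call to move; the robot and the scene stay as the last step left them, time stands still between calls to the robot, and variables do not carry over. Pictures are saved under pics/ and viewed, at most 10 in all, crops included, and the job is handed in when it is done.

Besides the shell and the picture viewer there is one more tool, called after "Emit:" as a command line: name --argument value ..., lists and objects as JSON in quotes. move_arm: Moves the arm, as the interface text tells. Its arguments: {"type":"object","properties":{"increments":{"type":"array","items":{"type":"object","properties":{"gripper":{"type":"number"},"tx":{"type":"number"},"ty":{"type":"number"},"tz":{"type":"number"},"wx":{"type":"number"},"wy":{"type":"number"},"wz":{"type":"number"}}}},"force":{"type":"number"}},"required":["increments"]}

```bash
mkdir -p pics; cat > h.py <<'E'
import numpy as np, cv2
from workcell import readout, vision, ticket, spotter
from scipy.spatial.transform import Rotation as R
def Tw():
    s=readout.observe(); q=s['ee_rot']; T=np.eye(4); T[:3,:3]=R.from_quat([q[1],q[2],q[3],q[0]]).as_matrix(); T[:3,3]=s['tcp_pos']; return T
def cam(n):
    T=Tw(); p,d=vision.camera(n); c=vision.camera_params(n)
    c['Tc']=np.array(c['T']) if n!='wrist' else T@np.array(c['T_tool_cam'])
    return p,d,c
def rays(uv,c):
    uv=np.asarray(uv,float).reshape(-1,1,2)
    return np.c_[cv2.undistortPoints(uv,np.array(c['K']),np.array(c['distortion'])).reshape(-1,2),np.ones(len(uv))]
def cloud(mask,d,c):
    v,u=np.nonzero(mask&(d>0)); r=rays(np.c_[u,v],c)*d[v,u][:,None]
    return r@c['Tc'][:3,:3].T+c['Tc'][:3,3]
def plane(uv,z,c):
    r=rays(uv,c)@c['Tc'][:3,:3].T; o=c['Tc'][:3,3]
    return o+r*((z-o[2])/r[:,2])[:,None]
def save(p,n): cv2.imwrite('pics/'+n,p[:,:,::-1])
E
python3 - <<'E'
from h import *
np.set_printoptions(precision=4,suppress=True)
print(readout.observe())
for n in ['top','scene']:
    p,d,c=cam(n); save(p,n+'.png'); print(n,c['Tc'])
    for t in ['lower_half','upper_half','probe','holder','round_point','square_point']:
        for r in spotter.trace(n,t)[:2]:
            m=r['region']; P=cloud(m,d,c)
            rect=cv2.minAreaRect(P[:,:2].astype(np.float32)) if len(P) else None
            print(t,round(r['confidence'],2),r['location'],m.sum(),np.median(P,0) if len(P) else '',P[:,2].max() if len(P) else '',rect)
print(vision.camera_params('wrist')['T_tool_cam'])
E
```

```text
{'time_s': 0.0, 'qpos': array([ 1.0811,  0.2647,  1.6054,  0.    ,  1.2737, -0.0369]), 'qd': array([-0.0002, -0.001 ,  0.0003, -0.0001,  0.0005, -0.0005]), 'effort': array([ -0.0008, -51.5102, -36.732 ,  -0.0001,   0.0125,   0.    ]), 'tcp_pos': array([0.2949, 0.6063, 0.23  ]), 'ee_rot': array([-0.0003,  0.2245,  0.9745, -0.0011]), 'force': array([-0.5347, -0.9334, -0.2939]), 'wrist_torque': array([-0.0133,  0.0237,  0.003 ]), 'finger_force': 0.0, 'grip_width': 0.08530191451361269}
top [[ 0.0203 -0.9759  0.2172  0.1301]
 [-0.9998 -0.0194  0.0063 -0.015 ]
 [-0.002  -0.2172 -0.9761  1.9631]
 [ 0.      0.      0.      1.    ]]
lower_half 0.76 [244.4, 186.0] 662 [0.599  0.0435 0.0225] 0.049249981372981644 ((0.5994569659233093, 0.04442400857806206), (0.09022042900323868, 0.12630483508110046), 17.40976905822754)
upper_half 0.63 [313.4, 240.4] 755 [ 0.3955 -0.2344  0.0187] 0.06451467756698581 ((0.3990040123462677, -0.23829902708530426), (0.13458696007728577, 0.09497521072626114), 81.95427703857422)
upper_half 0.45 [245.8, 188.1] 731 [0.598  0.0458 0.022 ] 0.049249981372981644 ((0.6038169264
[... 1153 characters left out ...]
046875)
holder 0.72 [394.9, 281.0] 1040 [ 0.3691 -0.4638  0.0239] 0.028150746111143543 ((0.38530993461608887, -0.4613020420074463), (0.07333113998174667, 0.09941530227661133), 1.6642086505889893)
holder 0.6 [182.3, 212.1] 384 [0.3828 0.1845 0.038 ] 0.2745185655688995 ((0.2554914355278015, 0.0622941255569458), (0.4524768590927124, 0.07091529667377472), 44.38609313964844)
round_point 0.24 [255.6, 202.0] 657 [0.5818 0.0364 0.0199] 0.04190926298220865 ((0.5969180464744568, 0.04118622839450836), (0.09244519472122192, 0.13001905381679535), 16.607357025146484)
[[ 0.0001 -0.9445 -0.3284  0.0849]
 [ 1.      0.0002 -0.0004  0.0004]
 [ 0.0004 -0.3284  0.9445 -0.1425]
 [ 0.      0.      0.      1.    ]]
```

View pics/top.png

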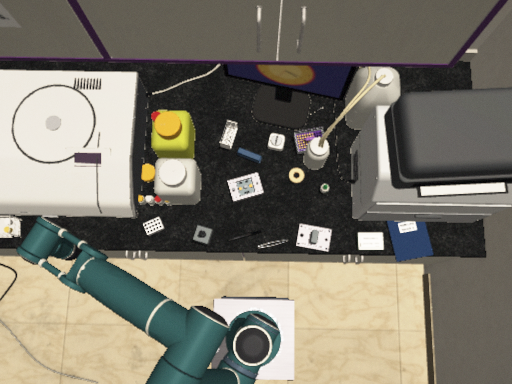

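View pics/scene.png

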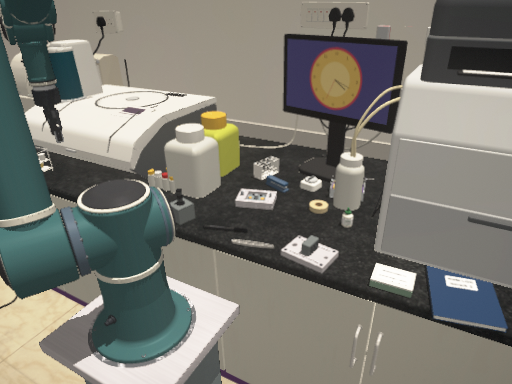

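The top view shows the holder at (203,235), lower half at (245,187) and upper half at (314,237). The scene view agrees. I'll move above the holder and look closer with the wrist camera.

Emit:
move_arm --increments '[{"gripper": -1, "tx": -32, "ty": -39, "tz": -15}, {"gripper": -1, "tx": -60, "ty": -73, "tz": -30}, {"gripper": -1, "tx": -86, "ty": -106, "tz": -40}, {"gripper": -1, "tx": -112, "ty": -138, "tz": -40}, {"gripper": -1, "tx": -138, "ty": -170, "tz": -40}, {"gripper": -1, "tx": -164, "ty": -202, "tz": -40}, {"gripper": -1, "tx": -190, "ty": -234, "tz": -40}, {"gripper": -1, "tx": -216, "ty": -266, "tz": -40}, {"gripper": -1, "tx": -240, "ty": -296, "tz": -40}, {"gripper": -1, "tx": -260, "ty": -318, "tz": -40}, {"gripper": -1, "tx": -260, "ty": -318, "tz": -40}, {"gripper": -1, "tx": -260, "ty": -318, "tz": -40}]'

```text
invalid input at $.increments[0]: expected keys gripper, tx, ty, tz, wx, wy, wz
```

```bash
python3 - <<'E'
from h import *
np.set_printoptions(precision=4,suppress=True)
s=readout.observe();print(s['time_s'],s['tcp_pos'],s['ee_rot'],s['qpos'])
p,d,c=cam('wrist'); save(p,'w1.png'); np.savez('w1.npz',p=p,d=d,Tc=c['Tc'])
for t in ['probe','holder','lower_half','upper_half','round_point','square_point']:
    for r in spotter.trace('wrist',t)[:2]:
        m=r['region']; P=cloud(m,d,c)
        rect=cv2.minAreaRect(P[:,:2].astype(np.float32)) if len(P) else None
        print(t,round(r['confidence'],2),r['location'],m.sum(),np.median(P,0) if len(P) else '',P[:,2].max() if len(P) else '',rect)
        if t=='holder':
            Q=P[abs(P[:,2]-.054)<.006]
            if len(Q)>30: print(' top',Q[:,2].mean(),cv2.minAreaRect(Q[:,:2].astype(np.float32)))
            Q=P[P[:,2]>.09]
            if len(Q)>30: print(' grip',len(Q),Q.mean(0),cv2.minEnclosingCircle(Q[:,:2].astype(np.float32)))
E
```

```text
0.7 [0.2953 0.607  0.2313] [0.     0.2245 0.9745 0.    ] [ 1.0811  0.2638  1.604  -0.      1.2737 -0.0369]
holder 0.78 [14.3, 328.1] 310 [0.3647 0.2083 0.0075] 0.2908783603647115 ((0.33001458644866943, 0.3697047829627991), (0.047426607459783554, 0.3882792294025421), 16.218463897705078)
holder 0.49 [167.4, 314.5] 1926 [0.4275 0.4312 0.03  ] 0.24500957305985815 ((0.38632142543792725, 0.47162866592407227), (0.05134489759802818, 0.27869880199432373), 45.12223815917969)
```

View pics/w1.png

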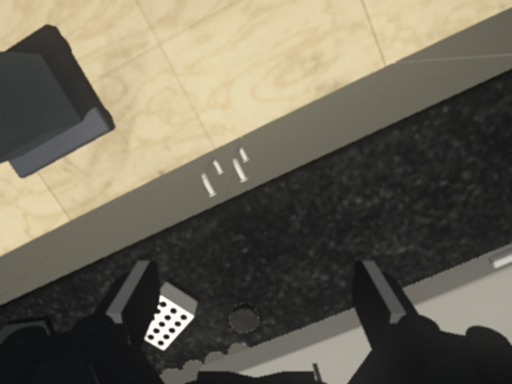

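The picture shows the cooling block at (170,315), a dark round top at (243,320) and the device at lower right. The move was refused because every row needs all the keys. I'll check the heights along the path before moving.

```bash
python3 - <<'E'
from h import *
np.set_printoptions(precision=3,suppress=True)
p,d,c=cam('top'); P=cloud(d>0,d,c)
for y in np.arange(.1,.7,.05):
    row=[]
    for x in np.arange(.2,.7,.05):
        Q=P[(abs(P[:,0]-x)<.025)&(abs(P[:,1]-y)<.025)]
        row.append(Q[:,2].max() if len(Q) else -9)
    print(round(y,2),np.array(row))
f=np.load('w1.npz'); c=vision.camera_params('wrist'); c['Tc']=f['Tc']
for u,v in [(242,320),(215,360),(190,365),(480,300),(500,258),(330,345)]:
    m=np.zeros(f['d'].shape,bool); m[v,u]=1; print(u,v,cloud(m,f['d'],c))
E
```

```text
0.1 [-0.731 -0.736 -0.739  0.012  0.017  0.011  0.012  0.036  0.047  0.03 ]
0.15 [-0.73  -0.739 -0.741  0.014  0.061  0.015  0.015  0.011  0.012  0.014]
0.2 [-0.734 -0.742 -0.741  0.061  0.11   0.06   0.014  0.014  0.016  0.012]
0.25 [ 0.7   -0.734 -0.729  0.054  0.06   0.053  0.168  0.239  0.241  0.238]
0.3 [ 0.719 -0.732 -0.742  0.011  0.011  0.012  0.166  0.247  0.244  0.244]
0.35 [ 0.724  0.671 -0.742  0.009  0.041  0.035  0.162  0.247  0.246  0.238]
0.4 [ 0.714  0.684 -0.742  0.016  0.041  0.043  0.069  0.187  0.191  0.186]
0.45 [0.696 0.681 0.663 0.01  0.038 0.188 0.217 0.233 0.248 0.258]
0.5 [0.674 0.663 0.634 0.011 0.01  0.185 0.218 0.233 0.252 0.262]
0.55 [0.628 0.609 0.617 0.628 0.012 0.189 0.218 0.232 0.262 0.268]
0.6 [0.609 0.628 0.625 0.624 0.013 0.182 0.221 0.239 0.252 0.262]
0.65 [-9.     0.626  0.621  0.602  0.012  0.184  0.218  0.236  0.254  0.264]
242 320 [[0.478 0.499 0.016]]
215 360 [[0.522 0.436 0.016]]
190 365 [[0.52  0.397 0.01 ]]
480 300 [[0.456 0.735 0.144]]
500 258 [[0.443 0.769 0.123]]
330 345 [[0.45  0.605 0.136]]
```

Emit:
move_arm --increments '[{"gripper": -1, "tx": -260, "ty": -318, "tz": -40, "wx": 0, "wy": 0, "wz": 0}, {"gripper": -1, "tx": -260, "ty": -318, "tz": -40, "wx": 0, "wy": 0, "wz": 0}, {"gripper": -1, "tx": -260, "ty": -318, "tz": -40, "wx": 0, "wy": 0, "wz": 0}, {"gripper": -1, "tx": -260, "ty": -318, "tz": -40, "wx": 0, "wy": 0, "wz": 0}, {"gripper": -1, "tx": -260, "ty": -318, "tz": -40, "wx": 0, "wy": 0, "wz": 0}, {"gripper": -1, "tx": -260, "ty": -318, "tz": -40, "wx": 0, "wy": 0, "wz": 0}, {"gripper": -1, "tx": -260, "ty": -318, "tz": -40, "wx": 0, "wy": 0, "wz": 0}, {"gripper": -1, "tx": -260, "ty": -318, "tz": -40, "wx": 0, "wy": 0, "wz": 0}, {"gripper": -1, "tx": -260, "ty": -318, "tz": -40, "wx": 0, "wy": 0, "wz": 0}, {"gripper": -1, "tx": -260, "ty": -318, "tz": -40, "wx": 0, "wy": 0, "wz": 0}, {"gripper": -1, "tx": -260, "ty": -318, "tz": -40, "wx": 0, "wy": 0, "wz": 0}, {"gripper": -1, "tx": -260, "ty": -318, "tz": -40, "wx": 0, "wy": 0, "wz": 0}]'

```text
time_s: 2.1
tcp_pos: [0.3907, 0.2057, 0.272]
ee_rot: [0.001, 0.227, 0.974, 0.001]
force: [-0.0, 0.8, -0.4]
grip_width: 0.0853
finger_force: 0.0
```

```bash
python3 - <<'E'
from h import *
np.set_printoptions(precision=4,suppress=True)
s=readout.observe();print(s['time_s'],s['tcp_pos'],s['ee_rot'],s['qpos'])
p,d,c=cam('wrist'); save(p,'w2.png'); np.savez('w2.npz',p=p,d=d,Tc=c['Tc'])
for t in ['probe','holder','lower_half','upper_half','round_point','square_point']:
    for r in spotter.trace('wrist',t)[:2]:
        m=r['region']; P=cloud(m,d,c)
        rect=cv2.minAreaRect(P[:,:2].astype(np.float32)) if len(P) else None
        print(t,round(r['confidence'],2),r['location'],m.sum(),np.median(P,0) if len(P) else '',P[:,2].max() if len(P) else '',rect)
        if t in('probe','holder'):
            Q=P[abs(P[:,2]-.054)<.005]
            if len(Q)>30: print(' top',Q[:,2].mean(),cv2.minAreaRect(Q[:,:2].astype(np.float32)))
            Q=P[P[:,2]>.1]
            if len(Q)>30: print(' grip',len(Q),Q.mean(0),cv2.minEnclosingCircle(Q[:,:2].astype(np.float32)))
E
```

```text
2.1 [0.3907 0.2057 0.272 ] [0.0006 0.2268 0.9739 0.0006] [ 0.428  -0.2173  2.0211  0.0002  1.3361 -0.6853]
probe 0.82 [260.7, 164.0] 640 [0.3912 0.211  0.0918] 0.10774010630635578 ((0.39362916350364685, 0.2101002335548401), (0.025626540184020996, 0.022257836535573006), 64.47125244140625)
 top 0.058250735060117596 ((0.39274105429649353, 0.21042132377624512), (0.02579917386174202, 0.02028358355164528), 65.93206024169922)
 grip 269 [0.3948 0.2096 0.1055] ((0.3957715630531311, 0.20924712717533112), 0.008928975090384483)
holder 0.75 [256.6, 149.7] 2819 [0.3861 0.2138 0.0538] 0.10589203314676016 ((0.4037424921989441, 0.20495499670505524), (0.07096196711063385, 0.0784698948264122), 74.44512176513672)
 top 0.053958856946446566 ((0.395999938249588, 0.2090342938899994), (0.06034525856375694, 0.0606229193508625), 74.27059173583984)
holder 0.33 [220.5, 324.4] 5575 [0.5937 0.0496 0.0251] 0.04246066065294718 ((0.6021543741226196, 0.03507313132286072), (0.0907074436545372, 0.15325115621089935), 17.052494049072266)
lower_half 0.75 [221.5, 324.5] 5771 [0.5939 0.0502 0.0249] 0.3447949247511762 ((0.5500199794769287, 0.10881432890892029), (0.14310979843139648, 0.365151047706604), 41.116661071777344)
upper_half 0.89 [14.0, 288.7] 1730 [ 0.4172 -0.1783  0.0174] 0.021160436946510097 ((0.42273277044296265, -0.1926339864730835), (0.061475832015275955, 0.1268019825220108), 48.497314453125)
upper_half 0.31 [220.1, 323.9] 5695 [0.5932 0.0502 0.0249] 0.04246066065294718 ((0.6118751168251038, 0.03762207180261612), (0.110822394490242, 0.1540694236755371), 17.031768798828125)
round_point 0.45 [230.6, 320.5] 52 [0.5927 0.0664 0.018 ] 0.019640823035428745 ((0.5933359861373901, 0.06628023087978363), (0.01019869651645422, 0.01267104223370552), 87.57139587402344)
```

View pics/w2.png

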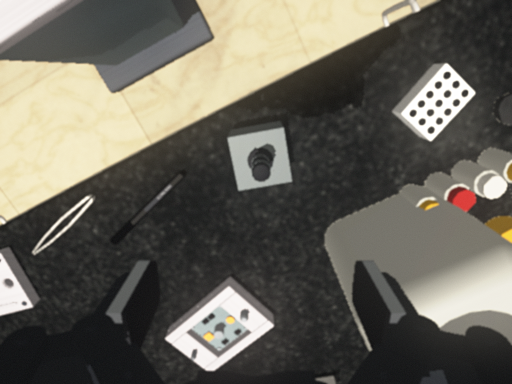

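Holder and probe are at about (0.396, 0.209), pixel (262,160). In the lower half, the round point at (231,320) lies on the thick dowel's side, giving a yaw of about 17°. Next is the probe grasp.

Emit:
move_arm --force 50 --increments '[{"gripper": -1, "tx": -3, "ty": 5, "tz": 40, "wx": 0, "wy": 0, "wz": 0}, {"gripper": -1, "tx": -3, "ty": 5, "tz": 80, "wx": 0, "wy": 0, "wz": 0}, {"gripper": -1, "tx": -3, "ty": 5, "tz": 115, "wx": 0, "wy": 0, "wz": 0}, {"gripper": -1, "tx": -3, "ty": 5, "tz": 145, "wx": 0, "wy": 0, "wz": 0}, {"gripper": -1, "tx": -3, "ty": 5, "tz": 175, "wx": 0, "wy": 0, "wz": 0}, {"gripper": -1, "tx": -3, "ty": 5, "tz": 195, "wx": 0, "wy": 0, "wz": 0}, {"gripper": -1, "tx": -3, "ty": 5, "tz": 208, "wx": 0, "wy": 0, "wz": 0}, {"gripper": -1, "tx": -3, "ty": 5, "tz": 208, "wx": 0, "wy": 0, "wz": 0}, {"gripper": 1, "tx": -3, "ty": 5, "tz": 208, "wx": 0, "wy": 0, "wz": 0}, {"gripper": 1, "tx": -3, "ty": 5, "tz": 208, "wx": 0, "wy": 0, "wz": 0}, {"gripper": 1, "tx": -3, "ty": 5, "tz": 208, "wx": 0, "wy": 0, "wz": 0}, {"gripper": 1, "tx": -3, "ty": 5, "tz": 208, "wx": 0, "wy": 0, "wz": 0}]'

```text
time_s: 3.45
tcp_pos: [0.396, 0.2112, 0.0647]
ee_rot: [0.001, 0.224, 0.975, 0.001]
force: [-0.3, 0.2, -0.0]
grip_width: 0.0384
finger_force: 0.0
```

Emit:
move_arm --increments '[{"gripper": 1, "tx": 0, "ty": 0, "tz": 0, "wx": 0, "wy": 0, "wz": 0}, {"gripper": 1, "tx": 0, "ty": 0, "tz": 0, "wx": 0, "wy": 0, "wz": 0}, {"gripper": 1, "tx": 0, "ty": 0, "tz": 0, "wx": 0, "wy": 0, "wz": 0}, {"gripper": 1, "tx": 0, "ty": 0, "tz": 0, "wx": 0, "wy": 0, "wz": 0}, {"gripper": 1, "tx": 0, "ty": 0, "tz": 0, "wx": 0, "wy": 0, "wz": 0}]'

```text
time_s: 3.87
tcp_pos: [0.3957, 0.2108, 0.0644]
ee_rot: [0.001, 0.225, 0.974, 0.001]
force: [-1.7, -1.2, 6.6]
grip_width: 0.0168
finger_force: 48.6
```

Emit:
move_arm --increments '[{"gripper": 1, "tx": 0, "ty": 0, "tz": -25, "wx": 0, "wy": 0, "wz": 0}, {"gripper": 1, "tx": 0, "ty": 0, "tz": -55, "wx": 0, "wy": 0, "wz": 0}, {"gripper": 1, "tx": 0, "ty": 0, "tz": -85, "wx": 0, "wy": 0, "wz": 0}, {"gripper": 1, "tx": -20, "ty": -4, "tz": -100, "wx": 0, "wy": 0, "wz": 0}, {"gripper": 1, "tx": -55, "ty": -10, "tz": -100, "wx": 0, "wy": 0, "wz": 0}, {"gripper": 1, "tx": -95, "ty": -17, "tz": -100, "wx": 0, "wy": 0, "wz": 0}, {"gripper": 1, "tx": -135, "ty": -24, "tz": -100, "wx": 0, "wy": 0, "wz": 0}, {"gripper": 1, "tx": -175, "ty": -31, "tz": -100, "wx": 0, "wy": 0, "wz": 0}, {"gripper": 1, "tx": -210, "ty": -37, "tz": -100, "wx": 0, "wy": 0, "wz": 0}, {"gripper": 1, "tx": -240, "ty": -42, "tz": -100, "wx": 0, "wy": 0, "wz": 0}, {"gripper": 1, "tx": -240, "ty": -42, "tz": -100, "wx": 0, "wy": 0, "wz": 0}, {"gripper": 1, "tx": -240, "ty": -42, "tz": -100, "wx": 0, "wy": 0, "wz": 0}]'

```text
time_s: 4.87
tcp_pos: [0.5929, 0.0665, 0.1626]
ee_rot: [-0.001, 0.226, 0.974, -0.0]
force: [0.4, -0.4, -0.8]
grip_width: 0.0165
finger_force: 49.6
```

```bash
python3 - <<'E'
from h import *
np.set_printoptions(precision=4,suppress=True)
s=readout.observe();print(s['time_s'],s['tcp_pos'],s['ee_rot'],s['qpos'],s['force'])
p,d,c=cam('wrist'); save(p,'w3.png'); np.savez('w3.npz',p=p,d=d,Tc=c['Tc'])
for t in ['probe','lower_half','round_point','square_point','upper_half']:
    for r in spotter.trace('wrist',t)[:1]:
        m=r['region']; P=cloud(m,d,c)
        if t=='lower_half': P=P[abs(P[:,2]-.026)<.004]
        rect=cv2.minAreaRect(P[:,:2].astype(np.float32)) if len(P) else None
        print(t,round(r['confidence'],2),r['location'],m.sum(),np.median(P,0) if len(P) else '',P[:,2].min(),P[:,2].max() if len(P) else '',rect)
E
```

```text
4.8667 [0.5929 0.0665 0.1626] [-0.0005  0.2258  0.9742 -0.0001] [ 0.0698  0.17    1.848   0.0002  1.1247 -1.0456] [ 0.3572 -0.3915 -0.8271]
probe 0.55 [257.4, 285.4] 4635 [0.5877 0.069  0.1909] 0.0004186360981536241 0.2058637423850021 ((0.6720021963119507, 0.020616400986909866), (0.03282320499420166, 0.20957720279693604), 62.51013946533203)
lower_half 0.82 [242.1, 189.2] 14027 [0.5896 0.0673 0.0259] 0.022034886562207978 0.029978614052768582 ((0.5999515652656555, 0.04489898309111595), (0.09004241228103638, 0.13055258989334106), 17.14592933654785)
round_point 0.5 [256.8, 179.1] 145 [0.5929 0.0665 0.018 ] 0.014111105423633308 0.01990236133789519 ((0.5931658148765564, 0.06608812510967255), (0.010511145927011967, 0.011229822412133217), 64.27973937988281)
square_point 0.68 [223.4, 209.0] 138 [0.6065 0.0247 0.0179] 0.016430207006580766 0.019752361003484042 ((0.6064149141311646, 0.024577872827649117), (0.010833467356860638, 0.011403042823076248), 15.336498260498047)
upper_half 0.47 [87.2, 310.7] 2556 [ 0.6488 -0.1592  0.0173] -0.0011713902521405806 0.22715847530335953 ((0.6245152354240417, -0.0774468332529068), (0.058371707797050476, 0.24755550920963287), 17.633724212646484)
```

View pics/w3.png

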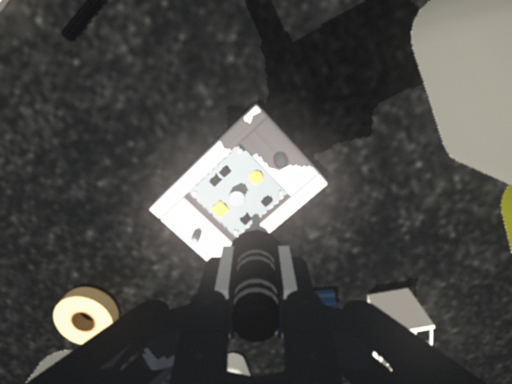

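The probe is held, with its needle tip near (256,220). The round point is at (257,179) and the square at (220,209). I'll measure the tip.

```bash
python3 - <<'E'
from h import *
np.set_printoptions(precision=4,suppress=True)
f=np.load('w3.npz'); d=f['d']; c=vision.camera_params('wrist'); c['Tc']=f['Tc']
m=np.zeros(d.shape,bool); m[200:260,235:280]=1
P=cloud(m,d,c); P=P[P[:,2]>.06]
for z in np.arange(.08,.16,.005):
    Q=P[abs(P[:,2]-z)<.0025]; print(round(z,3),len(Q),Q.mean(0) if len(Q) else '')
cv2.imwrite('pics/tip.png',cv2.resize(f['p'][190:270,215:305,::-1],None,fx=6,fy=6))
for v in range(205,240,3): print(v,f['p'][v,246:268].mean(1).astype(int))
E
```

```text
0.08 0 
0.085 0 
0.09 0 
0.095 0 
0.1 0 
0.105 16 [0.5922 0.0671 0.1062]
0.11 21 [0.5922 0.0671 0.1103]
0.115 28 [0.592  0.0673 0.115 ]
0.12 21 [0.5921 0.0672 0.1197]
0.125 1 [0.5911 0.0674 0.1225]
0.13 0 
0.135 65 [0.5879 0.0692 0.1358]
0.14 32 [0.5874 0.0697 0.1388]
0.145 0 
0.15 3 [0.5833 0.0736 0.1521]
0.155 509 [0.5851 0.0711 0.1563]
205 [240 241 241 241 240 240 240 240 240 240 239 239 240 239 240 240 237 208
 161 125 134 175]
208 [240 240 240 240 240 240 239 240 239 239 239 240 239 239 238 238 238 238
 237 236 238 242]
211 [234 233 238 240 240 240 239 239 239 239 239 239 238 238 238 237 237 240
 245 243 210 168]
214 [128 108 160 222 241 241 235 210 180 159 156 172 204 233 240 233 216 198
 178 162 154 150]
217 [113 108 106 110 136 151 142 134 134 134 134 134 139 170 196 177 154 151
 152 165 196 236]
220 [109 107 116 146 190 205 167 136 132 133 134 132 134 134 145 154 174 216
 247 255 255 255]
223 [146 194 232 239 239 223 171 134 130 133 135 133 130 166 233 254 255 255
 254 254 254 254]
226 [245 249 247 227 173 137 130 132 130 130 133 128 129 145 193 235 252 255
 255 255 254 254]
229 [152 139 131 128 129 126 125 124 121 120 112 113 117 120 123 122 120 122
 135 183 244 255]
232 [ 89  88  87  84  82  81  82  80  80  79  80  79  78  77  78  78  81  79
  84  86  95 154]
235 [83 82 82 81 80 81 80 80 79 78 80 78 77 75 76 77 75 76 74 74 73 71]
238 [82 81 78 79 78 79 78 76 76 77 74 76 75 75 75 75 72 75 73 73 74 71]
```

View pics/tip.png

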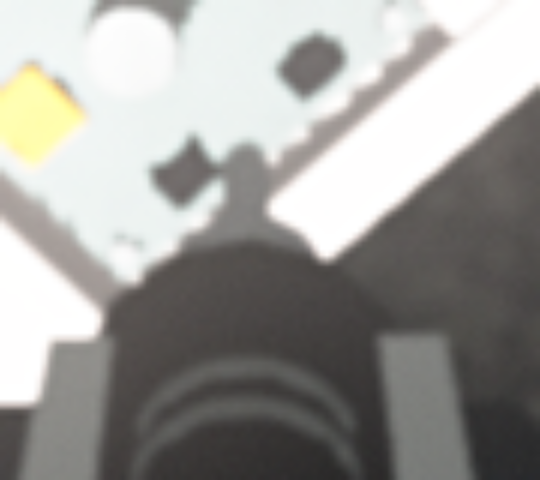

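The tip is aligned with the round point to within about 1 mm, at z≈0.103. Descending.

Emit:
move_arm --increments '[{"gripper": 1, "tx": 0, "ty": 0, "tz": 25, "wx": 0, "wy": 0, "wz": 0}, {"gripper": 1, "tx": 0, "ty": 0, "tz": 50, "wx": 0, "wy": 0, "wz": 0}, {"gripper": 1, "tx": 0, "ty": 0, "tz": 68, "wx": 0, "wy": 0, "wz": 0}, {"gripper": 1, "tx": 0, "ty": 0, "tz": 76, "wx": 0, "wy": 0, "wz": 0}, {"gripper": 1, "tx": 0, "ty": 0, "tz": 81, "wx": 0, "wy": 0, "wz": 0}, {"gripper": 1, "tx": 0, "ty": 0, "tz": 83, "wx": 0, "wy": 0, "wz": 0}, {"gripper": 1, "tx": 0, "ty": 0, "tz": 83, "wx": 0, "wy": 0, "wz": 0}]'

```text
time_s: 5.75
tcp_pos: [0.5927, 0.068, 0.0809]
ee_rot: [0.0, 0.224, 0.975, 0.0]
force: [-0.5, -0.4, 0.1]
grip_width: 0.0164
finger_force: 49.6
```

Emit:
move_arm --increments '[{"gripper": 1, "tx": 0, "ty": 0, "tz": 1, "wx": 0, "wy": 0, "wz": 0}, {"gripper": 1, "tx": 0, "ty": 0, "tz": 1, "wx": 0, "wy": 0, "wz": 0}]'

```text
time_s: 5.92
tcp_pos: [0.5933, 0.0678, 0.0806]
ee_rot: [0.001, 0.224, 0.974, 0.0]
force: [-0.4, 0.5, -0.2]
grip_width: 0.0167
finger_force: 49.6
```

Emit:
move_arm --increments '[{"gripper": 1, "tx": 0, "ty": 0, "tz": 1, "wx": 0, "wy": 0, "wz": 0}, {"gripper": 1, "tx": 0, "ty": 0, "tz": 1.5, "wx": 0, "wy": 0, "wz": 0}, {"gripper": 1, "tx": 0, "ty": 0, "tz": 1.5, "wx": 0, "wy": 0, "wz": 0}]'

```text
time_s: 6.17
tcp_pos: [0.5928, 0.0677, 0.0784]
ee_rot: [0.001, 0.225, 0.974, 0.0]
force: [0.2, 0.6, 1.4]
grip_width: 0.0167
finger_force: 49.7
```

Emit:
move_arm --increments '[{"gripper": 1, "tx": 0, "ty": 0, "tz": 1, "wx": 0, "wy": 0, "wz": 0}, {"gripper": 1, "tx": 0, "ty": 0, "tz": 1, "wx": 0, "wy": 0, "wz": 0}]'

```text
time_s: 6.33
tcp_pos: [0.5931, 0.0677, 0.0781]
ee_rot: [0.001, 0.225, 0.974, 0.0]
force: [-1.1, -0.0, 5.6]
grip_width: 0.0167
finger_force: 50.4
```

Emit:
move_arm --increments '[{"gripper": 1, "tx": 0, "ty": 0, "tz": 0, "wx": 0, "wy": 0, "wz": 0}, {"gripper": 1, "tx": 0, "ty": 0, "tz": 0, "wx": 0, "wy": 0, "wz": 0}, {"gripper": 1, "tx": 0, "ty": 0, "tz": -15, "wx": 0, "wy": 0, "wz": 0}, {"gripper": 1, "tx": 0, "ty": 0, "tz": -28, "wx": 0, "wy": 0, "wz": 0}, {"gripper": 1, "tx": -15, "ty": -16, "tz": -28, "wx": 0, "wy": 0, "wz": 0}, {"gripper": 1, "tx": -30, "ty": -32, "tz": -28, "wx": 0, "wy": 0, "wz": 0}, {"gripper": 1, "tx": -30, "ty": -32, "tz": -28, "wx": 0, "wy": 0, "wz": 0}, {"gripper": 1, "tx": -30, "ty": -32, "tz": -15, "wx": 0, "wy": 0, "wz": 0}, {"gripper": 1, "tx": -30, "ty": -32, "tz": -6, "wx": 0, "wy": 0, "wz": 0}, {"gripper": 1, "tx": -30, "ty": -32, "tz": -3, "wx": 0, "wy": 0, "wz": 0}, {"gripper": 1, "tx": -30, "ty": -32, "tz": -2, "wx": 0, "wy": 0, "wz": 0}, {"gripper": 1, "tx": -30, "ty": -32, "tz": -2, "wx": 0, "wy": 0, "wz": 0}]'

```text
time_s: 7.33
tcp_pos: [0.6041, 0.0263, 0.0782]
ee_rot: [-0.001, 0.224, 0.975, -0.001]
force: [-2.2, -0.8, 5.0]
grip_width: 0.0169
finger_force: 50.3
```

Emit:
move_arm --increments '[{"gripper": 1, "tx": 0, "ty": 0, "tz": 1, "wx": 0, "wy": 0, "wz": 0}, {"gripper": 1, "tx": 0, "ty": 0, "tz": 1.5, "wx": 0, "wy": 0, "wz": 0}, {"gripper": 1, "tx": 0, "ty": 0, "tz": 2, "wx": 0, "wy": 0, "wz": 0}, {"gripper": 1, "tx": 0, "ty": 0, "tz": 2, "wx": 0, "wy": 0, "wz": 0}, {"gripper": 1, "tx": 0, "ty": 0, "tz": 2, "wx": 0, "wy": 0, "wz": 0}]'

```text
time_s: 7.75
tcp_pos: [0.6045, 0.0263, 0.0778]
ee_rot: [-0.001, 0.224, 0.975, -0.001]
force: [-5.1, -1.1, 10.9]
grip_width: 0.0165
finger_force: 51.0
```

Emit:
move_arm --increments '[{"gripper": 1, "tx": 0, "ty": 0, "tz": -25, "wx": 0, "wy": 0, "wz": 0}, {"gripper": 1, "tx": 0, "ty": 0, "tz": -60, "wx": 0, "wy": 0, "wz": 0}, {"gripper": 1, "tx": 20, "ty": 5, "tz": -87, "wx": 0, "wy": 0, "wz": 0}, {"gripper": 1, "tx": 55, "ty": 15, "tz": -87, "wx": 0, "wy": 0, "wz": 0}, {"gripper": 1, "tx": 93, "ty": 25, "tz": -87, "wx": 0, "wy": 0, "wz": 0}, {"gripper": 1, "tx": 131, "ty": 36, "tz": -87, "wx": 0, "wy": 0, "wz": 0}, {"gripper": 1, "tx": 169, "ty": 46, "tz": -87, "wx": 0, "wy": 0, "wz": 0}, {"gripper": 1, "tx": 207, "ty": 57, "tz": -87, "wx": 0, "wy": 0, "wz": 0}, {"gripper": 1, "tx": 240, "ty": 66, "tz": -87, "wx": 0, "wy": 0, "wz": 0}, {"gripper": 1, "tx": 270, "ty": 74, "tz": -87, "wx": 0, "wy": 0, "wz": 0}, {"gripper": 1, "tx": 270, "ty": 74, "tz": -87, "wx": 0, "wy": 0, "wz": 0}, {"gripper": 1, "tx": 270, "ty": 74, "tz": -87, "wx": 0, "wy": 0, "wz": 0}]'

```text
time_s: 8.75
tcp_pos: [0.3928, 0.2115, 0.1628]
ee_rot: [-0.001, 0.222, 0.975, -0.0]
force: [-0.5, -0.3, -1.1]
grip_width: 0.0168
finger_force: 49.6
```

```bash
python3 - <<'E'
from h import *
np.set_printoptions(precision=4,suppress=True)
s=readout.observe();print(s['time_s'],s['tcp_pos'],s['ee_rot'],s['qpos'],s['force'])
p,d,c=cam('wrist'); m=np.zeros(d.shape,bool); m[190:260,225:290]=1
P=cloud(m,d,c)
for z in np.arange(.09,.14,.01):
    Q=P[abs(P[:,2]-z)<.005]; print(round(z,3),len(Q),Q.mean(0) if len(Q) else '')
P=cloud(d>0,d,c);Q=P[(abs(P[:,2]-.054)<.004)&(np.hypot(P[:,0]-.396,P[:,1]-.209)<.06)];print(cv2.minAreaRect(Q[:,:2].astype(np.float32)))
E
```

```text
8.75 [0.3928 0.2115 0.1628] [-0.0006  0.2224  0.975  -0.0005] [ 0.438  -0.1221  2.1467 -0.0001  1.1184 -0.6843] [-0.4832 -0.3193 -1.0617]
0.09 0 
0.1 0 
0.11 48 [0.392  0.2122 0.1105]
0.12 39 [0.3919 0.212  0.1187]
0.13 17 [0.3885 0.2144 0.1346]
0.14 80 [0.3874 0.2142 0.1375]
((0.39586278796195984, 0.20901158452033997), (0.06019948795437813, 0.060966361314058304), 74.0125503540039)
```

Emit:
move_arm --increments '[{"gripper": 1, "tx": -2, "ty": -1, "tz": 15, "wx": 0, "wy": 0, "wz": 0}, {"gripper": 1, "tx": -2, "ty": -1, "tz": 35, "wx": 0, "wy": 0, "wz": 0}, {"gripper": 1, "tx": -2, "ty": -1, "tz": 50, "wx": 0, "wy": 0, "wz": 0}, {"gripper": 1, "tx": -2, "ty": -1, "tz": 62, "wx": 0, "wy": 0, "wz": 0}, {"gripper": 1, "tx": -2, "ty": -1, "tz": 72, "wx": 0, "wy": 0, "wz": 0}, {"gripper": 1, "tx": -2, "ty": -1, "tz": 82, "wx": 0, "wy": 0, "wz": 0}, {"gripper": 1, "tx": -2, "ty": -1, "tz": 90, "wx": 0, "wy": 0, "wz": 0}, {"gripper": 1, "tx": -2, "ty": -1, "tz": 95, "wx": 0, "wy": 0, "wz": 0}, {"gripper": 1, "tx": -2, "ty": -1, "tz": 97, "wx": 0, "wy": 0, "wz": 0}, {"gripper": 1, "tx": -2, "ty": -1, "tz": 97, "wx": 0, "wy": 0, "wz": 0}]'

```text
time_s: 9.63
tcp_pos: [0.3962, 0.2085, 0.0664]
ee_rot: [-0.0, 0.225, 0.974, -0.0]
force: [-0.3, -0.3, -0.6]
grip_width: 0.0171
finger_force: 49.7
```

Emit:
move_arm --increments '[{"gripper": 1, "tx": 0, "ty": 0, "tz": 1.5, "wx": 0, "wy": 0, "wz": 0}, {"gripper": 1, "tx": 0, "ty": 0, "tz": 1.5, "wx": 0, "wy": 0, "wz": 0}, {"gripper": -1, "tx": 0, "ty": 0, "tz": 1.5, "wx": 0, "wy": 0, "wz": 0}, {"gripper": -1, "tx": 0, "ty": 0, "tz": 1.5, "wx": 0, "wy": 0, "wz": 0}, {"gripper": -1, "tx": 0, "ty": 0, "tz": 1.5, "wx": 0, "wy": 0, "wz": 0}, {"gripper": -1, "tx": 0, "ty": 0, "tz": 1.5, "wx": 0, "wy": 0, "wz": 0}, {"gripper": -1, "tx": 0, "ty": 0, "tz": 1.5, "wx": 0, "wy": 0, "wz": 0}, {"gripper": -1, "tx": 0, "ty": 0, "tz": 1.5, "wx": 0, "wy": 0, "wz": 0}, {"gripper": -1, "tx": 0, "ty": 0, "tz": 1.5, "wx": 0, "wy": 0, "wz": 0}]'

```text
time_s: 10.38
tcp_pos: [0.3962, 0.2087, 0.0653]
ee_rot: [0.0, 0.224, 0.974, 0.0]
force: [0.3, 0.9, 0.7]
grip_width: 0.0855
finger_force: 0.0
```

Emit:
move_arm --increments '[{"gripper": -1, "tx": 0, "ty": 0, "tz": -25, "wx": 0, "wy": 0, "wz": 0}, {"gripper": -1, "tx": 0, "ty": 0, "tz": -60, "wx": 0, "wy": 0, "wz": 0}, {"gripper": -1, "tx": 0, "ty": 0, "tz": -100, "wx": 0, "wy": 0, "wz": 0}, {"gripper": -1, "tx": -10, "ty": -20, "tz": -135, "wx": 0, "wy": 0, "wz": 0}, {"gripper": -1, "tx": -25, "ty": -50, "tz": -160, "wx": 0, "wy": 0, "wz": 0}, {"gripper": -1, "tx": -40, "ty": -82, "tz": -180, "wx": 0, "wy": 0, "wz": 0}, {"gripper": -1, "tx": -57, "ty": -117, "tz": -190, "wx": 0, "wy": 0, "wz": -0.05}, {"gripper": -1, "tx": -74, "ty": -152, "tz": -190, "wx": 0, "wy": 0, "wz": -0.1}, {"gripper": -1, "tx": -91, "ty": -187, "tz": -190, "wx": 0, "wy": 0, "wz": -0.16}, {"gripper": -1, "tx": -108, "ty": -222, "tz": -190, "wx": 0, "wy": 0, "wz": -0.22}, {"gripper": -1, "tx": -125, "ty": -257, "tz": -190, "wx": 0, "wy": 0, "wz": -0.28}, {"gripper": -1, "tx": -142, "ty": -292, "tz": -190, "wx": 0, "wy": 0, "wz": -0.31}]'

```text
time_s: 11.38
tcp_pos: [0.3957, -0.1179, 0.2556]
ee_rot: [0.001, 0.07, 0.998, -0.0]
force: [0.5, 0.4, 0.8]
grip_width: 0.0852
finger_force: 0.0
```

```bash
python3 - <<'E'
from h import *
np.set_printoptions(precision=4,suppress=True)
s=readout.observe();print(s['time_s'],s['tcp_pos'],s['ee_rot'],s['qpos'])
for n in ['wrist','top']:
    p,d,c=cam(n); save(p,n+'4.png')
    for t in ['upper_half','probe','holder']:
      for r in spotter.trace(n,t)[:1]:
        P=cloud(r['region'],d,c); print(n,t,r['confidence'],r['location'])
        if t=='upper_half':
            for a,b in [(.013,.022),(.047,.056)]:
                Q=P[(P[:,2]>a)&(P[:,2]<b)]
                if len(Q)>20: print(len(Q),Q[:,2].mean(),cv2.minAreaRect(Q[:,:2].astype(np.float32)))
        else: print(np.median(P,0),P[:,2].max())
E
```

```text
11.3833 [ 0.3957 -0.1179  0.2556] [ 0.0005  0.07    0.9975 -0.0001] [-0.35   -0.2696  2.0915  0.0001  1.3187 -1.7807]
wrist upper_half 0.58 [156.2, 165.3]
6912 0.018121482300500747 ((0.39723193645477295, -0.23552750051021576), (0.13099545240402222, 0.09094125777482986), 80.76642608642578)
1140 0.051621636045934234 ((0.39716655015945435, -0.23502032458782196), (0.025976186618208885, 0.052529629319906235), 80.0868911743164)
wrist holder 0.53 [509.2, 124.7]
[0.4041 0.1754 0.0065] 0.02205299289043222
top upper_half 0.97 [317.8, 241.6]
240 0.01763466040481197 ((0.3979974091053009, -0.23554225265979767), (0.1310126930475235, 0.089289590716362), 81.20700073242188)
58 0.05053962885094341 ((0.3988209068775177, -0.23582734167575836), (0.025670599192380905, 0.051205530762672424), 80.17057037353516)
top probe 0.42 [203.1, 236.4]
[0.3941 0.2041 0.0923] 0.11444169537332582
top holder 0.72 [203.0, 236.5]
[0.3919 0.2005 0.0517] 0.10965349465795393
```

View pics/wrist4.png

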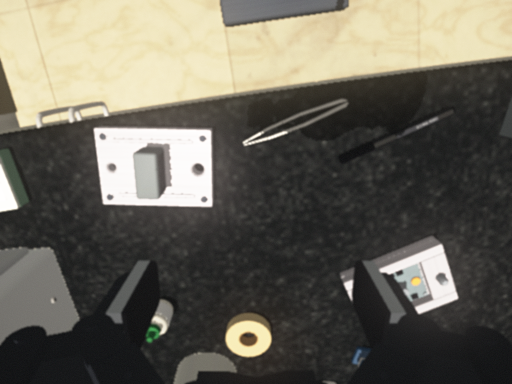

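The upper half is at (0.397, -0.235). Its wide bore at (197,169) is toward tool +y, so it needs no half turn. The probe still shows in its holder. Next I grasp the block.

Emit:
move_arm --force 80 --increments '[{"gripper": -1, "tx": -6, "ty": -35, "tz": 0, "wx": 0, "wy": 0, "wz": 0.023}, {"gripper": -1, "tx": -12, "ty": -70, "tz": 20, "wx": 0, "wy": 0, "wz": 0.023}, {"gripper": -1, "tx": -17, "ty": -100, "tz": 45, "wx": 0, "wy": 0, "wz": 0.023}, {"gripper": -1, "tx": -18, "ty": -116, "tz": 80, "wx": 0, "wy": 0, "wz": 0.023}, {"gripper": -1, "tx": -18, "ty": -116, "tz": 115, "wx": 0, "wy": 0, "wz": 0.023}, {"gripper": -1, "tx": -18, "ty": -116, "tz": 145, "wx": 0, "wy": 0, "wz": 0.023}, {"gripper": -1, "tx": -18, "ty": -116, "tz": 175, "wx": 0, "wy": 0, "wz": 0.023}, {"gripper": -1, "tx": -18, "ty": -116, "tz": 200, "wx": 0, "wy": 0, "wz": 0.023}, {"gripper": -1, "tx": -18, "ty": -116, "tz": 220, "wx": 0, "wy": 0, "wz": 0.023}, {"gripper": -1, "tx": -18, "ty": -116, "tz": 228, "wx": 0, "wy": 0, "wz": 0.023}, {"gripper": -1, "tx": -18, "ty": -116, "tz": 231, "wx": 0, "wy": 0, "wz": 0.023}, {"gripper": -1, "tx": -18, "ty": -116, "tz": 231, "wx": 0, "wy": 0, "wz": 0.023}]'

```text
time_s: 12.78
tcp_pos: [0.3978, -0.2325, 0.0242]
ee_rot: [-0.0, 0.082, 0.997, 0.0]
force: [-0.1, 0.2, 0.7]
grip_width: 0.0854
finger_force: 0.0
```

Emit:
move_arm --increments '[{"gripper": 1, "tx": 0, "ty": 0, "tz": 0, "wx": 0, "wy": 0, "wz": 0}, {"gripper": 1, "tx": 0, "ty": 0, "tz": 0, "wx": 0, "wy": 0, "wz": 0}, {"gripper": 1, "tx": 0, "ty": 0, "tz": 0, "wx": 0, "wy": 0, "wz": 0}, {"gripper": 1, "tx": 0, "ty": 0, "tz": 0, "wx": 0, "wy": 0, "wz": 0}, {"gripper": 1, "tx": 0, "ty": 0, "tz": 0, "wx": 0, "wy": 0, "wz": 0}, {"gripper": 1, "tx": 0, "ty": 0, "tz": 0, "wx": 0, "wy": 0, "wz": 0}, {"gripper": 1, "tx": 0, "ty": 0, "tz": 0, "wx": 0, "wy": 0, "wz": 0}]'

```text
time_s: 13.37
tcp_pos: [0.3984, -0.2342, 0.0254]
ee_rot: [0.001, 0.083, 0.997, -0.001]
force: [-0.6, -0.3, 5.5]
grip_width: 0.025
finger_force: 79.9
```

Emit:
move_arm --increments '[{"gripper": 1, "tx": 0, "ty": 0, "tz": -20, "wx": 0, "wy": 0, "wz": 0}, {"gripper": 1, "tx": 0, "ty": 0, "tz": -55, "wx": 0, "wy": 0, "wz": 0}, {"gripper": 1, "tx": -5, "ty": 10, "tz": -90, "wx": 0, "wy": 0, "wz": 0}, {"gripper": 1, "tx": -20, "ty": 40, "tz": -105, "wx": 0, "wy": 0, "wz": -0.05}, {"gripper": 1, "tx": -37, "ty": 75, "tz": -105, "wx": 0, "wy": 0, "wz": -0.1}, {"gripper": 1, "tx": -54, "ty": 109, "tz": -105, "wx": 0, "wy": 0, "wz": -0.16}, {"gripper": 1, "tx": -71, "ty": 143, "tz": -105, "wx": 0, "wy": 0, "wz": -0.22}, {"gripper": 1, "tx": -88, "ty": 177, "tz": -105, "wx": 0, "wy": 0, "wz": -0.28}, {"gripper": 1, "tx": -105, "ty": 211, "tz": -105, "wx": 0, "wy": 0, "wz": -0.34}, {"gripper": 1, "tx": -122, "ty": 246, "tz": -105, "wx": 0, "wy": 0, "wz": -0.4}, {"gripper": 1, "tx": -138, "ty": 279, "tz": -105, "wx": 0, "wy": 0, "wz": -0.44}, {"gripper": 1, "tx": -149, "ty": 300, "tz": -105, "wx": 0, "wy": 0, "wz": -0.465}]'

```text
time_s: 14.37
tcp_pos: [0.5949, 0.041, 0.1285]
ee_rot: [-0.0, -0.151, 0.989, 0.001]
force: [-0.1, -0.4, -2.9]
grip_width: 0.0244
finger_force: 79.0
```

Emit:
move_arm --increments '[{"gripper": 1, "tx": 0, "ty": 0, "tz": 0, "wx": 0, "wy": 0, "wz": 0}, {"gripper": 1, "tx": 0, "ty": 0, "tz": 0, "wx": 0, "wy": 0, "wz": 0}, {"gripper": 1, "tx": 0, "ty": 0, "tz": 0, "wx": 0, "wy": 0, "wz": 0}]'

```text
time_s: 14.62
tcp_pos: [0.5927, 0.0376, 0.1282]
ee_rot: [-0.001, -0.149, 0.989, -0.0]
force: [0.6, 0.2, -1.8]
grip_width: 0.0247
finger_force: 79.0
```

```bash
cat > m.py <<'E'
from h import *
np.set_printoptions(precision=4,suppress=True)
s=readout.observe();print(s['time_s'],s['tcp_pos'],s['ee_rot'],s['qpos'],s['force'])
X=[]
for i in range(4):
    s=readout.observe(); q=s['ee_rot']; X.append(np.r_[s['tcp_pos'],np.degrees(np.arctan2(2*q[1]*q[2],-(q[1]**2-q[2]**2)) )]) # approx
    p,d,c=cam('wrist')
print('tcp mean',np.mean(X,0),c['Tc'][:3,3])
save(p,'w5.png'); np.savez('w5.npz',p=p,d=d,Tc=c['Tc'])
P=cloud(d>0,d,c); z0=s['tcp_pos'][2]
h=np.histogram(P[:,2],bins=np.arange(0,.25,.004)); print([(round(b,3),int(n)) for n,b in zip(*h) if n>300])
E
python3 m.py
```

```text
14.6167 [0.5927 0.0376 0.1282] [-0.0014 -0.1491  0.9888 -0.    ] [ 0.0217  0.1986  1.8828 -0.0005  1.063  -1.8482] [ 0.5723  0.1922 -1.8312]
tcp mean [  0.5927   0.0371   0.1285 -17.0962] [0.5121 0.0125 0.2715]
[(np.float64(0.0), 52391), (np.float64(0.004), 1442), (np.float64(0.008), 1342), (np.float64(0.012), 1258), (np.float64(0.016), 2657), (np.float64(0.02), 935), (np.float64(0.024), 3331), (np.float64(0.028), 772), (np.float64(0.032), 1483), (np.float64(0.036), 487), (np.float64(0.04), 469), (np.float64(0.044), 471), (np.float64(0.048), 438), (np.float64(0.052), 448), (np.float64(0.056), 424), (np.float64(0.06), 406), (np.float64(0.064), 391), (np.float64(0.068), 377), (np.float64(0.072), 344), (np.float64(0.076), 345), (np.float64(0.104), 652), (np.float64(0.108), 704), (np.float64(0.112), 763), (np.float64(0.116), 1194), (np.float64(0.12), 26150), (np.float64(0.124), 375), (np.float64(0.136), 414), (np.float64(0.14), 492), (np.float64(0.144), 531), (np.float64(0.148), 618), (np.float64(0.152), 6651), (np.float64(0.156), 1016), (np.float64(0.16), 370), (np.float64(0.164), 819), (np.float64(0.168), 462), (np.float64(0.172), 1120), (np.float64(0.176), 1349), (np.float64(0.18), 2947), (np.float64(0.184), 4252), (np.float64(0.188), 1782), (np.float64(0.192), 1653), (np.float64(0.196), 2450), (np.float64(0.2), 3289), (np.float64(0.204), 3144), (np.float64(0.208), 1530)]
```

View pics/w5.png

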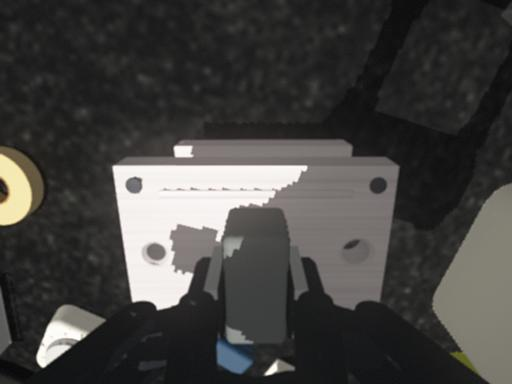

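The held plate spans (115..397, 158) and lies parallel to the lower half's near edge at (175..351, 141). I'll measure both in the same image.

```bash
cat > fit.py <<'E'
from h import *
np.set_printoptions(precision=4,suppress=True)
f=np.load('w5.npz'); d=f['d']; c=vision.camera_params('wrist'); c['Tc']=f['Tc']
T=c['Tc']; a=np.radians(17.146); ex=np.array([np.cos(a),np.sin(a)]); ey=np.array([-ex[1],ex[0]]); C=np.array([.59995,.0449])
v,u=np.nonzero(d>0); P=cloud(d>0,d,c); L=np.c_[(P[:,:2]-C)@ex,(P[:,:2]-C)@ey,P[:,2]]
def edges(S,name):
    # edge pixels: near edge per v-bin, left/right per u-bin, then line fits
    vb=np.arange(-.055,.056,.004); near=np.array([[b,S[abs(S[:,1]-b)<.002][:,0].min()] for b in vb if (abs(S[:,1]-b)<.002).sum()>0])
    k,m=np.polyfit(near[:,0],near[:,1],1); r=near[:,1]-(k*near[:,0]+m); g=abs(r)<.0015; k,m=np.polyfit(near[g,0],near[g,1],1)
    print(name,'near u=%.4f slope %.4f n=%d'%(m,k,g.sum()))
    for nm,fn in(('vmin',np.min),('vmax',np.max)):
        e=[]
        for b in np.arange(-.043,.03,.003):
            Q=S[abs(S[:,0]-b)<.0015]
            if len(Q)>3: e.append([b,fn(Q[:,1])])
        e=np.array(e); print('  ',nm,len(e),np.median(e[:,1]) if len(e) else '', e[:4,1])
import sys; zt=float(sys.argv[1])
S=L[(abs(L[:,2]-zt)<.003)&(abs(L[:,0])<.08)&(abs(L[:,1])<.085)]
A=np.c_[S[:,:2],np.ones(len(S))]; pl=np.linalg.lstsq(A,S[:,2],rcond=None)[0]; print('plane',pl); edges(S,'upper')
S=L[(abs(L[:,2]-.026)<.003)&(abs(L[:,0])<.08)&(abs(L[:,1])<.085)]; print('lower z',np.median(S[:,2])); edges(S,'lower')
B=L[(abs(L[:,2]-zt-.034)<.003)&(abs(L[:,0])<.06)&(abs(L[:,1])<.03)]; print('block',len(B),cv2.minAreaRect(B[:,:2].astype(np.float32)))
E
python3 fit.py 0.121
```

```text
plane [-0.0066  0.0001  0.1212]
upper near u=-0.0548 slope 0.0000 n=28
   vmin 23 -0.07043026576747183 [-0.0704 -0.0706 -0.0703 -0.0709]
   vmax 23 0.05994208478699539 [0.0601 0.0598 0.0599 0.0603]
lower z 0.025831326143042233
lower near u=-0.0449 slope -0.0019 n=28
   vmin 3 -0.06457202985404882 [-0.0646 -0.065  -0.0643]
   vmax 3 0.06485927745128141 [0.0644 0.0649 0.0649]
block 7382 ((-0.011105028912425041, -0.002618230879306793), (0.05498349666595459, 0.04718916490674019), 21.9241886138916)
```

Emit:
move_arm --increments '[{"gripper": 1, "tx": -5, "ty": 3, "tz": 15, "wx": 0, "wy": 0, "wz": 0}, {"gripper": 1, "tx": -10, "ty": 5.3, "tz": 30, "wx": 0, "wy": 0, "wz": 0}, {"gripper": 1, "tx": -10, "ty": 5.3, "tz": 42, "wx": 0, "wy": 0, "wz": 0}, {"gripper": 1, "tx": -10, "ty": 5.3, "tz": 52, "wx": 0, "wy": 0, "wz": 0}, {"gripper": 1, "tx": -10, "ty": 5.3, "tz": 54, "wx": 0, "wy": 0, "wz": 0}, {"gripper": 1, "tx": -10, "ty": 5.3, "tz": 54, "wx": 0, "wy": 0, "wz": 0}, {"gripper": 1, "tx": -10, "ty": 5.3, "tz": 54, "wx": 0, "wy": 0, "wz": 0}, {"gripper": 1, "tx": -10, "ty": 5.3, "tz": 54, "wx": 0, "wy": 0, "wz": 0}]'

```text
time_s: 15.48
tcp_pos: [0.6026, 0.0458, 0.0762]
ee_rot: [0.001, -0.149, 0.989, -0.0]
force: [0.1, -0.5, -2.2]
grip_width: 0.0246
finger_force: 79.0
```

```bash
python3 m.py | head -2; python3 fit.py 0.067
```

```text
15.4833 [0.6026 0.0458 0.0762] [ 0.0008 -0.1489  0.9888 -0.0001] [ 0.0346  0.2709  1.9006 -0.      0.9685 -1.8352] [ 0.1257 -0.5187 -2.2347]
tcp mean [  0.6027   0.0458   0.0763 -17.1373] [0.5214 0.0214 0.2186]
plane [ 0.0019 -0.0003  0.0686]
upper near u=-0.0429 slope -0.0003 n=28
   vmin 25 -0.06459571782419843 [-0.0647 -0.0647 -0.0646 -0.065 ]
   vmax 25 0.0657826288954224 [0.0659 0.0658 0.0658 0.0658]
lower z 0.025789106174458704
lower near u=-0.0450 slope -0.0003 n=28
   vmin 6 -0.0040708039807444 [-0.0647 -0.0644 -0.0646  0.0589]
   vmax 6 0.06432959643514168 [0.0644 0.0647 0.0644 0.0643]
block 7441 ((0.0009634196758270264, -0.001750461757183075), (0.047621577978134155, 0.05582878366112709), 65.78984832763672)
```

Emit:
move_arm --increments '[{"gripper": 1, "tx": 1.9, "ty": -0.7, "tz": 3, "wx": 0, "wy": 0, "wz": 0}, {"gripper": 1, "tx": 1.9, "ty": -0.7, "tz": 6, "wx": 0, "wy": 0, "wz": 0}, {"gripper": 1, "tx": 1.9, "ty": -0.7, "tz": 6, "wx": 0, "wy": 0, "wz": 0}, {"gripper": 1, "tx": 1.9, "ty": -0.7, "tz": 9, "wx": 0, "wy": 0, "wz": 0}, {"gripper": 1, "tx": 1.9, "ty": -0.7, "tz": 11, "wx": 0, "wy": 0, "wz": 0}, {"gripper": 1, "tx": 1.9, "ty": -0.7, "tz": 13, "wx": 0, "wy": 0, "wz": 0}, {"gripper": 1, "tx": 1.9, "ty": -0.7, "tz": 14, "wx": 0, "wy": 0, "wz": 0}, {"gripper": 1, "tx": 1.9, "ty": -0.7, "tz": 14, "wx": 0, "wy": 0, "wz": 0}]'

```text
time_s: 16.35
tcp_pos: [0.6, 0.0447, 0.0608]
ee_rot: [-0.0, -0.149, 0.989, 0.0]
force: [-0.2, -0.2, -1.9]
grip_width: 0.0248
finger_force: 79.0
```

```bash
python3 m.py | head -2; python3 fit.py 0.055|head -5
```

```text
16.35 [0.6    0.0447 0.0608] [-0.0004 -0.1491  0.9888  0.    ] [ 0.0329  0.2862  1.914  -0.0001  0.9421 -1.8371] [-0.2305 -0.1884 -1.877 ]
tcp mean [  0.6002   0.0447   0.0611 -17.144 ] [0.5195 0.0202 0.2038]
plane [-0.0078  0.0003  0.0538]
upper near u=-0.0453 slope -0.0004 n=28
   vmin 25 -0.06517722415087301 [-0.0652 -0.065  -0.0649 -0.0652]
   vmax 25 0.06523516093403621 [0.0652 0.0652 0.0655 0.0652]
lower z 0.025552579951664073
```

Emit:
move_arm --increments '[{"gripper": 1, "tx": 0, "ty": 0, "tz": 2, "wx": 0, "wy": 0, "wz": 0}, {"gripper": 1, "tx": 0, "ty": 0, "tz": 4, "wx": 0, "wy": 0, "wz": 0}, {"gripper": 1, "tx": 0, "ty": 0, "tz": 6, "wx": 0, "wy": 0, "wz": 0}, {"gripper": 1, "tx": 0, "ty": 0, "tz": 8, "wx": 0, "wy": 0, "wz": 0}, {"gripper": 1, "tx": 0, "ty": 0, "tz": 10, "wx": 0, "wy": 0, "wz": 0}, {"gripper": 1, "tx": 0, "ty": 0, "tz": 11, "wx": 0, "wy": 0, "wz": 0}, {"gripper": 1, "tx": 0, "ty": 0, "tz": 11, "wx": 0, "wy": 0, "wz": 0}, {"gripper": 1, "tx": 0, "ty": 0, "tz": 11, "wx": 0, "wy": 0, "wz": 0}]'

```text
time_s: 17.22
tcp_pos: [0.6006, 0.0447, 0.0516]
ee_rot: [0.0, -0.149, 0.989, -0.0]
force: [-2.7, -0.7, 7.7]
grip_width: 0.0245
finger_force: 80.4
```

Emit:
move_arm --increments '[{"gripper": 1, "tx": 0, "ty": 0, "tz": 1, "wx": 0, "wy": 0, "wz": 0}, {"gripper": 1, "tx": 0, "ty": 0, "tz": 2, "wx": 0, "wy": 0, "wz": 0}, {"gripper": 1, "tx": 0, "ty": 0, "tz": 2.5, "wx": 0, "wy": 0, "wz": 0}, {"gripper": 1, "tx": 0, "ty": 0, "tz": 2.5, "wx": 0, "wy": 0, "wz": 0}, {"gripper": 1, "tx": 0, "ty": 0, "tz": 2.5, "wx": 0, "wy": 0, "wz": 0}, {"gripper": 1, "tx": 0, "ty": 0, "tz": 2.5, "wx": 0, "wy": 0, "wz": 0}]'

```text
time_s: 17.72
tcp_pos: [0.6005, 0.0447, 0.0514]
ee_rot: [0.0, -0.149, 0.989, -0.0]
force: [-10.6, -0.4, 21.0]
grip_width: 0.0245
finger_force: 82.4
```

```bash
python3 m.py | head -2; python3 fit.py 0.044|head -5; python3 - <<'E'
from h import *
print(readout.observe()['force'])
p,d,c=cam('top')
for t in ['probe','holder']:
  for r in spotter.trace('top',t)[:1]:
    P=cloud(r['region'],d,c);print(t,r['confidence'],r['location'],np.percentile(P[:,2],[50,98]))
E
```

```text
17.7167 [0.6005 0.0447 0.0514] [ 0.0001 -0.1491  0.9888 -0.0001] [ 0.033   0.2983  1.9188 -0.0002  0.9244 -1.837 ] [-10.5592  -0.3828  20.9727]
tcp mean [  0.6005   0.0447   0.0514 -17.151 ] [0.5196 0.0202 0.1939]
plane [-0.0054 -0.001   0.0439]
upper near u=-0.0452 slope 0.0003 n=28
   vmin 25 -0.06525436299380921 [-0.0653 -0.0654 -0.0653 -0.0656]
   vmax 25 0.06528916120198866 [0.0654 0.0654 0.0656 0.0654]
lower z 0.02537636435406855
[-10.5880294    0.13810429  19.86242671]
probe 0.39 [203.5, 234.7] [0.07620037 0.10924778]
holder 0.62 [201.6, 236.1] [0.0521253  0.06402807]
```

The top face is at 0.044, so the housing is fully shut and centred with a firm press, and the probe is in its holder. Handing in.

```bash
python3 -c "
from workcell import ticket
print(ticket.hand_in())"
```

```text
the job is handed in; nothing more can be done
None
```

The job is handed in, though no verdict came back: both test points were touched (about 6 N and 11 N), the probe is back in its holder, and the upper half is on both dowels, still gripped and pressed fully shut (about 20 N).

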